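# Wedge up the sunken jar guide rail

### The arm

A 6-joint arm with a two-finger parallel gripper is mounted at the origin on the work surface. World frame = base frame: x ahead of the robot, y to its left, z up, the work surface at z = 0. Lengths are in m, angles in rad, forces in N, time in s.
With the tool pointing down it reaches from about 0.425 to 0.95 m from the base axis. Payload 3.5 kg.
Tool frame: the origin (TCP) lies midway between the tips of the shut fingers; the grasp point (between the pads) lies 19 mm behind it; z points along the fingers, x is the direction in which the jaws open and shut, and the axes are right-handed (so a half turn about z gives the same grasp; the last joint's range is limited). The gripper opens to 85 mm and grips with 20 to 120 N. Pads are 22 mm wide; open, the fingers measure 114 mm over their backs; the gripper's body (76 mm by 85 mm) begins 54 mm behind the grasp point. The pads swing forward as they close: fully open they stand 13 mm farther back than shut.
Start: joints at [-1.379, 0.286, 1.577, -0, 1.279, -0.15], TCP at [0.226, -0.636, 0.231] pointing down, gripper open.
Joint ranges: [-2.77, 2.77], [-0.9, 2.22], [0.21, 2.48], [-1.53, 4.67], [0.24, 2.81], [-2.84, 2.84]. Speed limits (rad/s): [2.79, 2.79, 3.14, 3.14, 3.14, 3.14].

### API

Orientations are given as a unit quaternion [x, y, z, w].
In Python, from plant import readout, optics, ctrl gives the robot as it stands. The module is installed in compiled form; this text tells all that it offers.
- The arm moves only by the shell command python3 -m crank 'ROWS' [OPENING] [FORCE]. ROWS is text: rows parted by semicolons, each of 6 numbers parted by spaces: the shift along the tool's x, y, z in mm, then the turn, a rotation vector about the tool's x, y, z in rad. In form: dx dy dz ax ay az; .... A call has 1 to 5 rows; each row shifts and turns the commanded pose from where the row before left it, along the tool's axes as they then stand; what a row does not reach is not made up. A row lasts 1/8 s, in which the tool goes at most 62.5 mm and 10.7 degrees, less where a joint would pass 70% of its speed; a pose out of reach is approached as far as the arm can. A call is refused whole if a number of a shift passes 62.5 or a number of a turn 0.188, either way. A call with a gripper value outside its range is refused whole. OPENING is the opening, from -1 (shut) to 1 (fully open), set as the call begins (- or left out, the last holds). The fingers move at their own pace and stop on an object; FORCE is the grip in N (left out, the last holds). Time passes only in rows, so rows that do not move let the fingers close. It gives the time, the measured TCP pose, the force and the opening at its end, in the units of the state.
- readout.get_state(): the state, without advancing time (a new reading comes with each control period).
- optics.read_camera(name): name is "scene" or "top"; returns the picture (480x640x3 uint8, red, green, blue); there is no depth.
- optics.calibration(name): a dict with "mtx" (3x3 intrinsics, pixels), "rvec" (rotation vector, rad) and "tvec" (3), from world to camera coordinates, as OpenCV has them. Camera axes: x right, y down, z forward; pixel columns grow to the right and rows downward; lengths in m; the calibration is good to about 2 mm. A picture is of the moment at which its call begins. calibration takes no time and is no camera call.
- ctrl.sign_off(): hands the job in, once; it reports no verdict.
Trained networks look in the newest picture that a camera, given by its name, has taken for a name from the list of things; names that differ only in an ending like _2 or _b are one class to them, and where a whole thing is asked for, a point or a joint stands for the part that bears it (a point fixed in the world has none). Each returns a list of dicts, best first, with "p" (0 to 1); they miss things now and then, are a little off and sometimes report something else, mostly with a low value. They report only what shows in the picture. A call takes as long as a camera call. They do not tell look-alikes from the thing itself.
- optics.recognise(camera, thing): "xy" ([column, row] as shares, 0 to 1, of the picture: columns of its width, rows of its height, amid what is visible of it).
The state is a dict: "time": time; "qpos": joint angles; "dq": joint speeds; "joint_efforts": joint torques, N m; "eef_pos": TCP position; "tcp_rot": TCP orientation; "contact_force": force on the tool from outside, world axes, zero at the start; "wrist_torque": the same for the moment, N m; "opening": opening from 0.0 (shut) to 1.0 (fully open).
Only numpy, scipy, OpenCV 4.12 (cv2) and the standard library are available. Lean on these libraries where they do the work, as an engineer would, in place of code of your own. Each camera call takes 0.05 s, during which the arm holds its last target.

### The job

The jar guide rail has sunk onto its two seats. First slide the flat cover of the rail station fully shut over the open pocket, so that it makes a floor to work on; then set the white plastic wedge (the sloping block, not the flat one) on the closed cover and push it, thin end first, under the front edge of the rail's foot until the foot just lifts off its seats and stands about 5 mm clear of them. Finish still gripping the wedge and holding it there, lying flat on the cover and alone carrying the rail, for the fitter to tighten the clamps; leave the jars and everything else on the table where they are.

Things in the scene. Friction and masses are not known exactly. Their poses are not given: they have to be found in the camera images.
- station: the fixed metal rail station, 30 mm high, on the table. Origin: on the table under it; x = direction in which the wedge is pushed (away from the robot, within 0.2 rad of straight ahead), y left, z up. In its frame, mm: base x -110..110, y -65..65, with two runners for the cover (x -110..-90 and 10..30) reaching out to y -190.
- pocket (a point): centre of the open pocket, at the level of the cover's top: station x -40, y 0, z 30 mm. The pocket spans x -90..10, y -48..50 and is 26 mm deep; the wedge drops in unless the cover is shut.
- cover (a joint): slide of the flat cover, m: 0 = fully shut, at its stop; up to 0.100 = open, moved out towards station -y (the robot's right). It stays where left; moving it takes about 2 N. Steel plate 98 x 135 x 4 mm, its top at z 30 mm; shut, it spans station x -89..9, y -85..50, the deck behind lies 1 mm lower.
- cover_tab (a point): top centre of the upright tab by which the cover is slid: 10 mm thick (station y), 34 mm long (station x), standing 36 mm above the cover; at station x -40, y -75 minus the cover's joint value, z 66 mm.
- rail (a joint): height of the rail assembly above its seats, m: 0 = sunk, resting on them; it rises straight up on two posts, at most 0.030. It weighs 0.3 to 0.65 kg and falls back unless held up. At the back of its foot an upright plate carries a white guide rod, 340 mm long, top at z 107 mm when sunk.
- seats (a point): point midway between the two seats' tops: station x 50, y 0, z 38 mm. Seats span x 25..75, y 41..57 and -57..-41; the wedge passes between them along y = 0 over the deck (top at z 29). Guide posts, 12 mm across, stand at x 75, y 49 and -49, top at z 114.
- foot_edge (a point): middle of the front lower edge of the rail's foot, a level steel plate 124 mm wide (station y), 8 mm thick, 85 mm deep: at station x 10, y 0, z 38 mm plus the rail's joint value. The sunk foot leaves an 8 mm gap above the cover.
- wedge: the loose wedge, white plastic, about 0.2 kg, 110 long (x), 40 wide (y), on the table left or right of the station, +x within 0.6 rad of straight ahead. Origin: centre of its underside; +x points to the thin end. Top: 4 mm high at x 55, rising evenly (slope 0.2) to 20 mm at x -25, level from there to x -55.
- wedge_post (a point): top centre of the wedge's upright grip post: 22 x 22 mm square, at wedge x -40, y 0, z 64 mm. Its top 44 mm stand free above the wedge's rear block.
- wedge_tip (a point): middle of the thin end's lower edge: wedge x 55, y 0, z 0. With the wedge flat on the shut cover the slope first meets the foot when this point is 20 mm past the foot's edge; every further 5 mm raises the rail 1 mm (45 mm past: 5 mm lift). Pushing takes 5 to 13 N.
- spacer: the look-alike block, no slope: same white plastic, same footprint 110 x 40 mm and same grip post as the wedge, but a flat top 20 mm high. A bystander: leave it alone. Origin: centre of its underside.
- jar0: a closed glass jar of olives, 72 mm across, 125 mm high, standing loose. A bystander. Origin: centre of its underside.
- jar1: another such jar. A bystander. Origin: centre of its underside.
- jar2: another such jar, standing beyond the station. A bystander. Origin: centre of its underside.
- lids: a stack of steel jar lids, 68 mm across, 48 mm high, between the robot and the station. A bystander. Origin: centre of its underside.
- spanner: a spanner lying on the table, 180 mm long, about 20 mm high. A bystander. Origin: under its middle; x along it.
- brush: a white-handled brush lying on the table, 160 mm long, under 40 mm high. A bystander. Origin: under its middle; x along it.
There are look-alikes about, which are no part of the job. What is shaped like the wedge but brown or red is not meant.

How it is judged:
On the way, in this order (a step that is already met when the one before it is completed fails the run):
1. the cover is slid shut over the pocket (value of joint cover below 0.006 m), for 0.2 s.
2. the wedge lifts the rail off its seats (value of joint rail above 0.002 m and contact force between wedge and rail above 1 N), for 0.2 s.
At the end, for the whole second after the job is handed in: The cover is shut within 6 mm; the rail stands 2 to 9 mm above its seats, its foot pressing on the wedge (over 1 N) and not touched by the robot; the wedge lies flat on the cover (within 4 mm in height and 0.08 rad), still, with the fingers gripping it (over 3 N) (all of step 2 and value of joint cover below 0.006 m and value of joint rail below 0.009 m and contact force between the fingers and wedge above 3 N and contact force between each of the arm, the fingers and rail below 0.3 N and z of wedge in the frame of station between 0.025 and 0.034 m and angle between wedge's own z axis and vertical below 0.08 rad and linear speed of wedge below 0.02 m/s); the arm keeps its last pose, push and grip.
It fails at once if a jar is shoved more than 30 mm or tipped (distance of any of jar0, jar1, jar2 from where it was at the start of the episode above 0.03 m or angle between any of jar0, jar1, jar2's own z axis and vertical above 0.4 rad).
It fails at once if the flat block, lids, spanner or brush is shoved more than 40 mm (distance of any of spacer, lids, spanner, brush from where it was at the start of the episode above 0.04 m).
It also fails if it takes over 51 s, if anything falls off the work surface, if the arm or the gripper's body presses on something with over 40 N, if the wrist force passes 120 N, or if a joint passes its speed limit or range.

## Working session

There is one attempt and no reset: what is moved stays moved. The work goes in short steps, Python scripts to look and compute and a shell command to move; the robot and the scene stay as the last step left them, time stands still between calls to the robot, and variables do not carry over. Pictures are saved under pics/ and viewed, and the job is handed in when it is done.

```bash
mkdir -p pics
python3 - <<'E'
from plant import readout, optics
import cv2
for n in("scene","top"):
    im=optics.read_camera(n); cv2.imwrite(f"pics/{n}0.png",im[:,:,::-1])
    c=optics.calibration(n); print(n,c)
print(readout.get_state())
E
```

```text
scene {'mtx': array([[436.75711914,   0.        , 318.10553539],
       [  0.        , 436.75711914, 231.19401767],
       [  0.        ,   0.        ,   1.        ]]), 'rvec': array([ 1.23901245,  2.44066062, -0.84040817]), 'tvec': array([ 0.36750388, -0.28994109,  1.47233334])}
top {'mtx': array([[576.18482855,   0.        , 318.14194647],
       [  0.        , 576.18482855, 239.87579906],
       [  0.        ,   0.        ,   1.        ]]), 'rvec': array([ 2.14616013, -2.13898954,  0.1467946 ]), 'tvec': array([-0.05585436,  0.55226362,  1.39704835])}
{'time': 0.1, 'qpos': array([-1.37902462e+00,  2.87093962e-01,  1.57804596e+00, -2.34535903e-05,
        1.27861656e+00, -1.50015634e-01]), 'dq': array([-4.71530792e-05, -1.99313448e-03, -5.73409813e-03,  5.52009489e-04,
       -1.04401983e-03,  2.96807135e-04]), 'joint_efforts': array([ 7.75112785e-04, -4.07299447e+01, -2.93698275e+01, -1.24845596e-04,
        3.41374813e-03, -6.47897224e-06]), 'eef_pos': array([ 0.22613685, -0.63535118,  0.23006594]), 'tcp_rot': array([ 8.17060709e-01, -5.76550629e-01, -7.88603104e-04, -7.40788170e-04]), 'contact_force': array([-0.26122732, -0.07412828, -0.45792009]), 'wrist_torque': array([-0.04053389, -0.01978892,  0.04802417]), 'opening': 0.9992794566796086}
```

View pics/scene0.png

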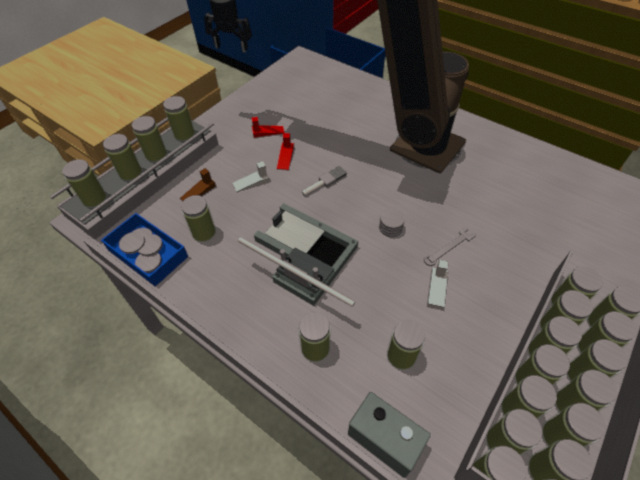

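View pics/top0.png

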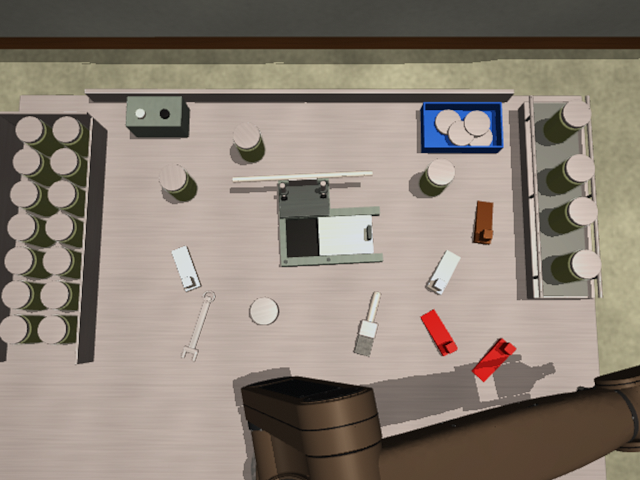

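The top view shows the station at about (325,235) with its cover open to the right and the tab at (368,233). There are two white blocks, at (186,268) and (443,272). The lids are at (264,311) and the brush at (368,325). I'll zoom in to tell the wedge from the spacer.

```bash
cat > h.py <<'E'
import numpy as np, cv2
from plant import readout, optics
C={n:optics.calibration(n) for n in("scene","top")}
def proj(n,P):
    c=C[n]; return cv2.projectPoints(np.array(P,float).reshape(-1,1,3),c['rvec'],c['tvec'],c['mtx'],None)[0].reshape(-1,2)
def onz(n,uv,z):
    c=C[n]; R=cv2.Rodrigues(c['rvec'])[0]; d=R.T@np.linalg.inv(c['mtx'])@np.array([uv[0],uv[1],1.]); o=-R.T@c['tvec']
    return o+d*(z-o[2])/d[2]
def tri(ua,ub):
    A=[c['mtx']@np.c_[cv2.Rodrigues(c['rvec'])[0],c['tvec']] for c in (C['scene'],C['top'])]
    X=cv2.triangulatePoints(A[0],A[1],np.array(ua,float).reshape(2,1),np.array(ub,float).reshape(2,1)).ravel(); return X[:3]/X[3]
E
python3 - <<'E'
import cv2,numpy as np
s=cv2.imread('pics/scene0.png');t=cv2.imread('pics/top0.png')
def cr(im,x,y,w,h): return cv2.resize(im[y:y+h,x:x+w],(400,300),interpolation=cv2.INTER_CUBIC)
a=np.vstack([np.hstack([cr(t,150,240,80,60),cr(t,405,242,80,60)]),np.hstack([cr(s,400,250,80,60),cr(s,215,150,80,60)])])
cv2.imwrite('pics/z0.png',a)
b=cv2.resize(t[165:285,225:385],(800,600),interpolation=cv2.INTER_CUBIC);cv2.imwrite('pics/z1.png',b)
E
```

```text
(no output)
```

View pics/z0.png

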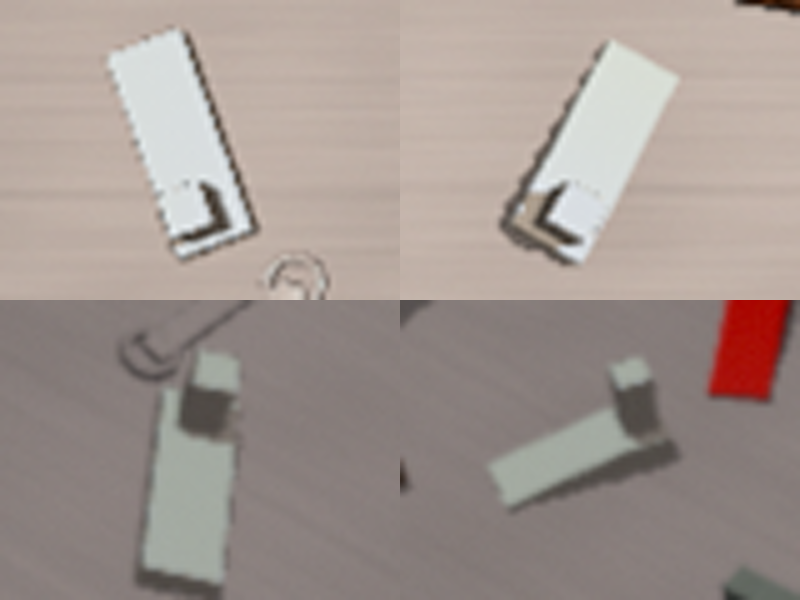

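View pics/z1.png

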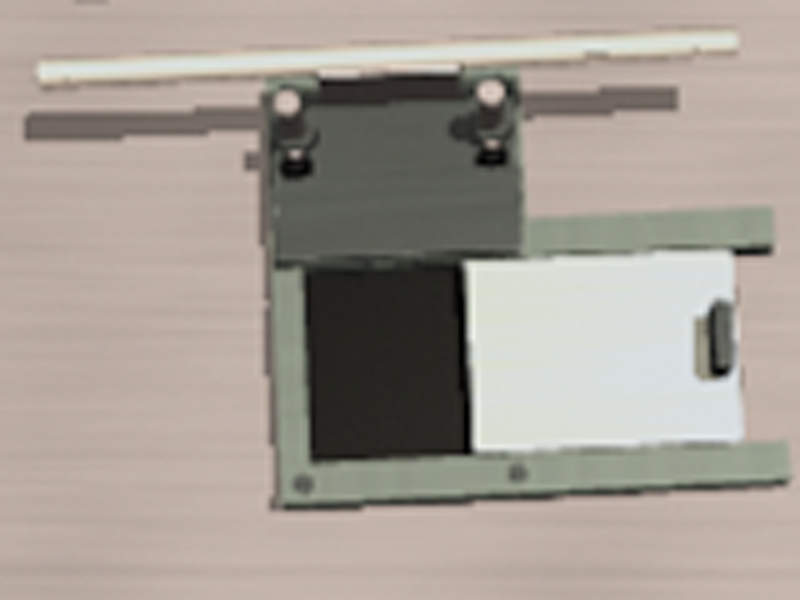

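Run:
```python
from h import *
for n in("scene","top"): optics.read_camera(n)
W=np.array([640,480])
for th in("cover_tab","wedge_post","wedge_tip","foot_edge","wedge","spacer"):
    r={}
    for n in("scene","top"):
        r[n]=optics.recognise(n,th); print(th,n,[(np.round(np.array(d['xy'])*W,1).tolist(),round(d['p'],2)) for d in r[n][:5]])
print(readout.get_state()['time'])
```

```text
cover_tab scene [([295.2, 234.5], 0.94), ([314.1, 338.5], 0.25)]
cover_tab top [([347.1, 232.9], 0.58)]
wedge_post scene [([204.8, 188.1], 0.89), ([252.1, 180.9], 0.63), ([286.6, 153.4], 0.6), ([260.7, 129.9], 0.6)]
wedge_post top [([441.4, 272.8], 0.97), ([483.7, 223.2], 0.95), ([440.6, 332.0], 0.87), ([493.4, 356.3], 0.73)]
wedge_tip scene [([255.8, 178.1], 0.8), ([202.2, 184.8], 0.8), ([286.6, 154.7], 0.71), ([262.8, 128.9], 0.59)]
wedge_tip top [([484.4, 226.7], 0.86), ([495.2, 359.8], 0.81), ([438.5, 334.5], 0.68), ([442.1, 272.7], 0.64)]
foot_edge scene [([301.5, 268.9], 0.57)]
foot_edge top [([303.1, 192.0], 0.83)]
wedge scene [([255.9, 181.2], 0.93), ([285.6, 152.0], 0.86), ([203.7, 188.8], 0.82), ([265.6, 129.3], 0.58)]
wedge top [([444.1, 272.9], 0.95), ([440.5, 332.4], 0.82), ([483.8, 220.6], 0.78), ([496.8, 356.7], 0.71)]
spacer scene [([436.8, 285.9], 0.67)]
spacer top [([186.9, 266.6], 0.59), ([318.7, 224.8], 0.58)]
0.8
```

The right-hand block is the wedge: in the scene view at about (250,180) its top slopes down to a thin end. The left block has full-height sides, so it is the spacer. Next I fit poses to picked corners in both views.

Run:
```python
from h import *
from scipy.optimize import least_squares
pt=tri((261,164.2),(440.6,283.6)); print('post tri',pt)
# wedge model
obs=[('top',(446.6,250),(55,20,4)),('top',(460.8,257.2),(55,-20,4)),('top',(441,295),(-55,-20,20)),('top',(440.6,283.6),(-40,0,64)),
('scene',(232.6,182.6),(55,20,4)),('scene',(237.4,192),(55,-20,4)),('scene',(261,164.2),(-40,0,64))]
def T(p,L):
    c,s=np.cos(p[2]),np.sin(p[2]);L=np.array(L)/1000
    return [p[0]+c*L[0]-s*L[1],p[1]+s*L[0]+c*L[1],p[3]+L[2]]
def f(p): return np.concatenate([proj(n,T(p,L))[0]-np.array(u) for n,u,L in obs])
r=least_squares(f,[0.65,-.3,-.4,0.]); print('wedge',r.x,np.round(r.fun,1))
# station: picks from z1 (offset 225,165; scale 5)
def z(a,b): return (225+a/5,165+b/5)
obs=[('top',z(275,505),(-110,65,30)),('top',z(790,472),(-110,-190,30)),('top',z(773,210),(30,-190,30)),('top',z(308,268),(10,50,30)),('top',z(312,460),(-90,50,30)),
 ('top',z(287,103),(75,49,114)),('top',z(490,93),(75,-49,114))]
r=least_squares(f,[0.7,0.,0.,0.]); print('station',r.x,np.round(r.fun,1)); p=r.x
for nm,L in (('tabOpen100',(-40,-175,66)),('tabOpen0',(-40,-75,66)),('foot',(10,0,38)),('pocket',(-40,0,30))): print(nm,np.round(T(p,L),4),proj('top',T(p,L)),proj('scene',T(p,L)))
# cover left edge & right edge
for uv in (z(470,452),z(463,262),z(742,440),z(735,252)):
    X=onz('top',uv,p[3]+.03)-np.array([p[0],p[1],0]);c,s=np.cos(p[2]),np.sin(p[2]);print('cov',c*X[0]+s*X[1],-s*X[0]+c*X[1])
X=onz('top',z(720,338),p[3]+.066)-np.array([p[0],p[1],0]);print('tab',c*X[0]+s*X[1],-s*X[0]+c*X[1])
s=cv2.imread('pics/scene0.png')
b=cv2.resize(s[195:315,230:390],(800,600),interpolation=cv2.INTER_CUBIC);cv2.imwrite('pics/z2.png',b)
```

```text
post tri [ 0.44204038 -0.35029949  0.06175227]
wedge [ 0.47546886 -0.37091027 -0.5286963  -0.00462874] [-0.2  0.  -0.6  0.7 -0.3 -0.1 -0.5  0.9  3.1  8.8 -5.3 -9.2 -0.6  0.2]
station [ 0.60316115 -0.02109539  0.05157836 -0.01062381] [ 1.5 -0.5 -0.2  1.2 -0.3 -0.9 -1.1 -0.3 -0.3  0.4  0.3 -0.   0.2  0. ]
tabOpen100 [ 0.5722 -0.1979  0.0554] [[376.38931141 231.20034595]] [[270.87545968 214.22854799]]
tabOpen0 [ 0.5671 -0.0981  0.0554] [[335.9497548 233.1548532]] [[300.080214  229.5043615]]
foot [ 0.6131 -0.0206  0.0274] [[305.06673447 216.8165147 ]] [[312.91971118 260.51573793]]
pocket [ 0.5632 -0.0232  0.0194] [[306.03830414 236.80024254]] [[323.20065099 249.34225703]]
cov -0.08894697237516566 -0.03051227819788977
cov 0.008432416126062 -0.03161305705239429
cov -0.08952380998820768 -0.16770069490365813
cov 0.006804509528438354 -0.17006734197872383
tab -0.04260248893281612 -0.15657092845173046
```

View pics/z2.png

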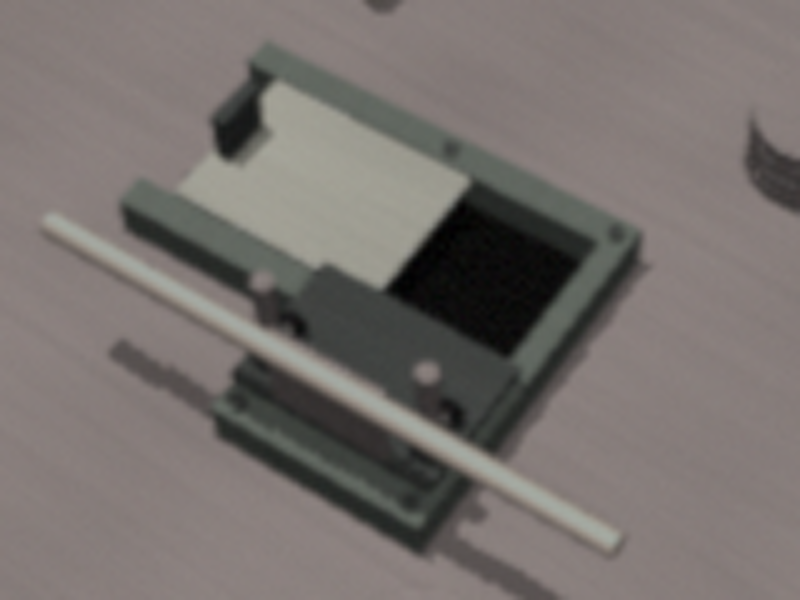

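```bash
cat >> h.py <<'E'
from scipy.optimize import least_squares
def T(p,L):
    c,s=np.cos(p[2]),np.sin(p[2]);L=np.array(L)/1000
    return [p[0]+c*L[0]-s*L[1],p[1]+s*L[0]+c*L[1],p[3]+L[2]]
def fit(obs,p0):
    f=lambda p: np.concatenate([proj(n,T(p,L))[0]-np.array(u) for n,u,L in obs])
    r=least_squares(f,p0,loss='soft_l1'); return r.x,np.round(f(r.x),1)
E
python3 - <<'E'
from h import *
obs=[('top',(446.6,250),(55,20,4)),('top',(460.8,257.2),(55,-20,4)),('top',(441,295),(-55,-20,20)),('top',(440.6,283.6),(-40,0,64)),
('scene',(232.6,182.6),(55,-20,4)),('scene',(237.4,192),(55,20,4)),('scene',(261,164.2),(-40,0,64))]
p,r=fit(obs,[0.47,-.37,-.5,0.]); print('wedge',p,r,'post',T(p,(-40,0,64)))
z=lambda a,b: (225+a/5,165+b/5)
y=lambda a,b: (230+a/5,195+b/5)
obs=[('top',z(275,505),(-110,65,30)),('top',z(790,472),(-110,-190,30)),('top',z(773,210),(30,-190,30)),('top',z(308,268),(10,50,30)),('top',z(312,460),(-90,50,30)),
 ('top',z(287,103),(75,49,114)),('top',z(490,93),(75,-49,114)),
 ('scene',y(265,42),(-110,-190,30)),('scene',y(640,235),(-110,65,30)),('scene',y(125,207),(30,-190,30)),('scene',y(263,280),(75,-49,114)),('scene',y(428,370),(75,49,114))]
p,r=fit(obs,[0.6,0.,0.,0.]); print('station',p,r)
X=tri(y(239,103),z(722,338));print('tab tri',X)
for X in (X,onz('top',z(722,338),p[3]+.066),onz('scene',y(239,103),p[3]+.066)):
    d=X-np.array([p[0],p[1],0]);c,s=np.cos(p[2]),np.sin(p[2]);print('tab st',c*d[0]+s*d[1],-s*d[0]+c*d[1])
for q in ((-40,-75,66),(10,0,38)): print(q,T(p,q))
for nm,u,h in (('lid',(264,311),.048),('jar right',(439,172),.125),('brush',(368,325),.02)): print(nm,onz('top',u,h))
E
```

```text
wedge [ 0.47558032 -0.37092759 -0.51909915 -0.00415314] [-0.3 -0.1 -0.7  0.5 -0.  -0.1 -0.3  0.9 -0.6  0.3 -1.6 -0.6 -0.7  0. ] post [np.float64(0.4408496654964881), np.float64(-0.3510836664170587), np.float64(0.059846863596501654)]
station [ 0.60147936 -0.02017217  0.05073531 -0.00629412] [ 0.9  0.  -0.5  1.8 -0.5 -0.5 -1.5  0.1 -0.8  0.8 -0.2  0.2 -0.2  0.3
 -0.1  0.  -0.5 -0.7 -1.8 -1.2 -0.8  0.6 -1.   0.8]
tab tri [ 0.56745856 -0.17932175  0.05818636]
tab st -0.04204806698153696 -0.15721948367692667
tab st -0.04155445023731012 -0.1582120028349089
tab st -0.04210180534075272 -0.15421881812496624
(-40, -75, 66) [np.float64(0.5653343489316361), np.float64(-0.09710420298557157), np.float64(0.05970587777179753)]
(10, 0, 38) [np.float64(0.6114664951578384), np.float64(-0.019665032764266288), np.float64(0.03170587777179753)]
lid [0.37570143 0.07721016 0.048     ]
jar right [ 0.70418071 -0.34189463  0.125     ]
brush [ 0.34289207 -0.17800577  0.02      ]
```

```bash
cat >> h.py <<'E'
from scipy.spatial.transform import Rotation as Ro
def plan(tx,ty,tz,yaw,n):
    "rows (tool frame) from present pose to vertical tool at target with tool x at world yaw, n equal rows"
    s=readout.get_state(); p=s['eef_pos']; R=Ro.from_quat(s['tcp_rot'])
    G=Ro.from_euler('z',yaw)*Ro.from_quat([1,0,0,0])
    rv=(R.inv()*G).as_rotvec()
    for i in range(n):
        d=R.inv().apply(np.array([tx,ty,tz])-p)/n*1000 if i==0 else R.inv().apply(step)
        if i==0: step=R.apply(d)
        print(' '.join(f'{v:.1f}' for v in d),' '.join(f'{v:.3f}' for v in rv/n),';')
        R=R*Ro.from_rotvec(rv/n)
E
python3 - <<'E'
from h import *
def fit3(obs,p0):
    f=lambda p: np.concatenate([proj(n,T([*p,0],L))[0]-np.array(u) for n,u,L in obs])
    r=least_squares(f,p0,loss='soft_l1'); return r.x
obs=[('top',(446.6,250),(55,20,4)),('top',(460.8,257.2),(55,-20,4)),('top',(441,295),(-55,-20,20)),('top',(440.6,283.6),(-40,0,64)),
('scene',(232.6,182.6),(55,-20,4)),('scene',(237.4,192),(55,20,4)),('scene',(261,164.2),(-40,0,64))]
p=fit3(obs,[0.47,-.37,-.5]); print('wedge',p,'post',T([*p,0],(-40,0,64)))
z=lambda a,b: (225+a/5,165+b/5)
y=lambda a,b: (230+a/5,195+b/5)
obs=[('top',z(275,505),(-110,65,30)),('top',z(790,472),(-110,-190,30)),('top',z(773,210),(30,-190,30)),('top',z(308,268),(10,50,30)),('top',z(312,460),(-90,50,30)),
 ('top',z(287,103),(75,49,114)),('top',z(490,93),(75,-49,114)),
 ('scene',y(265,42),(-110,-190,30)),('scene',y(640,235),(-110,65,30)),('scene',y(125,207),(30,-190,30)),('scene',y(263,280),(75,-49,114)),('scene',y(428,370),(75,49,114))]
p=fit3(obs,[0.6,0.,0.]); print('station',p); p=[*p,0]
for q in ((-41,-155,66),(-41,-185,45),(-40,-91,45)): print(q,T(p,q))
t=T(p,(-41,-187,45)); plan(t[0],t[1],0.20,p[2],11)
E
```

```text
wedge [ 0.47577233 -0.36965596 -0.51587687] post [np.float64(0.4409779108945897), np.float64(-0.3499240498225079), np.float64(0.064)]
station [ 0.60149251 -0.01933052  0.05412943]
(-41, -155, 66) [np.float64(0.5689385222610656), np.float64(-0.17632172649557654), np.float64(0.066)]
(-41, -185, 45) [np.float64(0.570561612142114), np.float64(-0.20627778730533652), np.float64(0.045)]
(-40, -91, 45) [np.float64(0.566474465875154), np.float64(-0.11236136043872029), np.float64(0.045)]
-26.1 -42.5 2.8 0.000 0.000 -0.117 ;
-21.0 -45.3 2.8 0.000 0.000 -0.117 ;
-15.6 -47.4 2.8 0.000 0.000 -0.117 ;
-10.0 -48.9 2.8 0.000 0.000 -0.117 ;
-4.2 -49.7 2.8 0.000 0.000 -0.117 ;
1.6 -49.9 2.8 0.000 0.000 -0.117 ;
7.4 -49.4 2.8 0.000 0.000 -0.117 ;
13.1 -48.2 2.8 0.000 0.000 -0.117 ;
18.6 -46.3 2.8 0.000 0.000 -0.117 ;
23.9 -43.8 2.8 0.000 0.000 -0.117 ;
28.8 -40.8 2.8 0.000 0.000 -0.117 ;
```

```bash
python3 -m crank '-26 -42.5 3 0 0 -0.117; -21 -45 3 0 0 -0.117; -15.5 -47.5 3 0 0 -0.117; -10 -49 3 0 0 -0.117; -4 -50 3 0 0 -0.117' -1 40
python3 -m crank '1.5 -50 3 0 0 -0.117; 7.5 -49.5 3 0 0 -0.117; 13 -48 3 0 0 -0.117; 18.5 -46 3 0 0 -0.117; 24 -44 3 0 0 -0.117'
python3 - <<'E'
from h import *
s=[0.60149,-0.01933,0.05413,0];t=T(s,(-41,-187,45)); plan(t[0],t[1],0.045,s[2],4)
print(readout.get_state()['qpos'])
E
```

```text
time: 1.42
eef_pos: [0.3838, -0.4403, 0.2165]
tcp_rot: [0.949, -0.315, 0.0, 0.0]
contact_force: [0.4, 0.5, 0.6]
opening: 0.0
time: 2.05
eef_pos: [0.5399, -0.2456, 0.2015]
tcp_rot: [1.0, -0.028, 0.0, 0.0]
contact_force: [-0.8, -0.8, 0.2]
opening: -0.001
7.1 -9.8 39.1 0.000 -0.000 -0.027 ;
7.4 -9.6 39.1 0.000 -0.000 -0.027 ;
7.7 -9.3 39.1 0.000 -0.000 -0.027 ;
7.9 -9.1 39.1 0.000 -0.000 -0.027 ;
[-5.97838943e-01  1.33462609e-01  1.81167060e+00 -4.75395427e-05
  1.19565736e+00 -5.42588804e-01]
```

```bash
python3 -m crank '15 -19.5 10 0 0 -0.055; 15 -18 10 0 0 -0.055; 0 0 45 0 0 0; 0 0 45 0 0 0; 0 0 45 0 0 0'
python3 - <<'E'
from h import *
im=optics.read_camera("scene"); cv2.imwrite("pics/a1.png",cv2.resize(im[130:310,190:430,::-1],(800,600)))
im=optics.read_camera("top"); cv2.imwrite("pics/a2.png",cv2.resize(im[165:285,265:425,::-1],(800,600)))
print(readout.get_state()['eef_pos'])
E
```

```text
time: 2.68
eef_pos: [0.5704, -0.2103, 0.0454]
tcp_rot: [1.0, 0.026, 0.0, 0.0]
contact_force: [-0.1, -0.2, -0.2]
opening: 0.002
[ 0.56597272 -0.20797002  0.04038869]
```

View pics/a1.png

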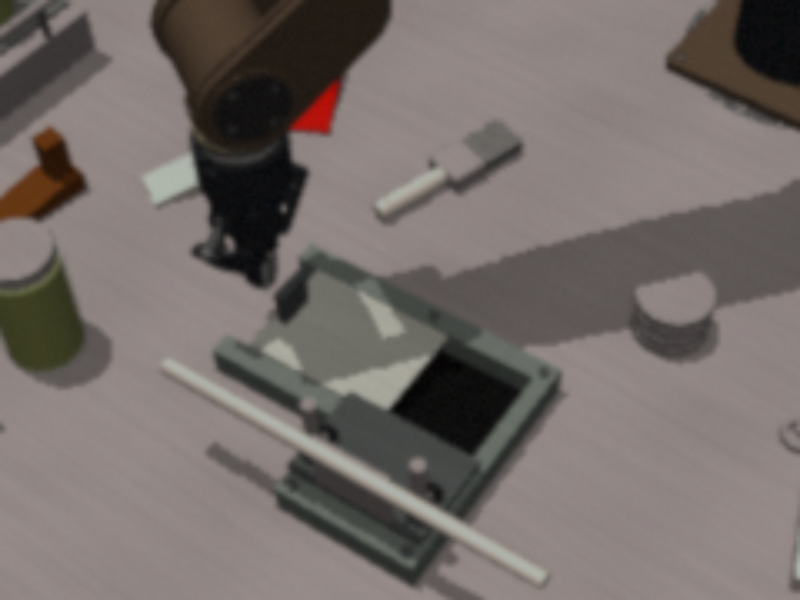

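View pics/a2.png

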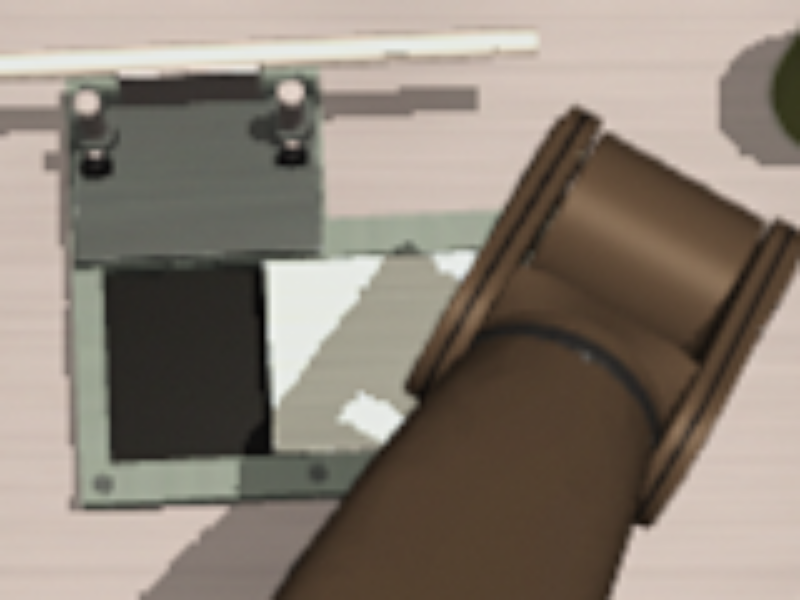

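The gripper stands to the right of the tab, with about 10 mm of gap, and at the right height. I'll push the cover shut with tool -y.

```bash
python3 -m crank '4 -5 0 0 0 0; 0 -16 0 0 0 0; 0 -20 0 0 0 0; 0 -20 0 0 0 0; 0 -16 0 0 0 0'
python3 -m crank '0 -8 0 0 0 0; 0 -5 0 0 0 0; 0 -2 0 0 0 0'
```

```text
time: 3.4
eef_pos: [0.5704, -0.1316, 0.0471]
tcp_rot: [1.0, 0.026, 0.001, 0.0]
contact_force: [1.4, -1.8, 0.5]
opening: -0.003
time: 3.78
eef_pos: [0.5691, -0.1181, 0.0461]
tcp_rot: [1.0, 0.026, -0.0, -0.0]
contact_force: [0.2, -1.2, 1.1]
opening: -0.004
```

```bash
python3 -m crank '0 -3 0 0 0 0; 0 0 0 0 0 0'
python3 -m crank '0 -3 0 0 0 0; 0 0 0 0 0 0'
```

```text
time: 4.03
eef_pos: [0.569, -0.1151, 0.046]
tcp_rot: [1.0, 0.025, -0.0, -0.0]
contact_force: [-0.2, -0.3, 0.3]
opening: 0.0
time: 4.28
eef_pos: [0.5688, -0.112, 0.046]
tcp_rot: [1.0, 0.025, -0.0, -0.0]
contact_force: [-0.4, -0.0, 0.3]
opening: -0.001
```

Run:
```python
from h import *
im=optics.read_camera("scene"); cv2.imwrite("pics/b1.png",cv2.resize(im[195:315,230:390,::-1],(800,600),interpolation=cv2.INTER_CUBIC))
```

```text
(no output)
```

View pics/b1.png

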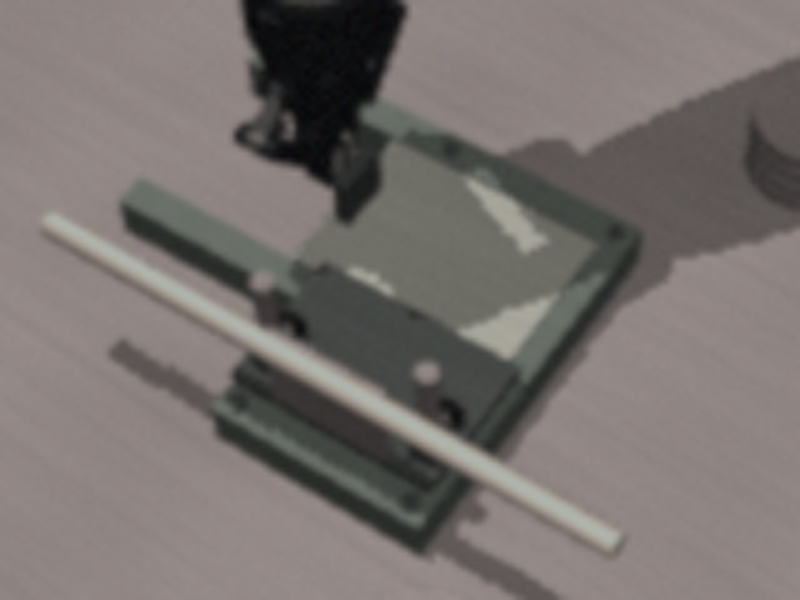

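The cover's left edge now reaches the pocket's left wall, so it is nearly shut. I'll push on in small steps until the stop shows in the force.

```bash
for i in 1 2 3; do :; done; python3 -m crank '0 -2 0 0 0 0; 0 0 0 0 0 0'
python3 -m crank '0 -2 0 0 0 0; 0 0 0 0 0 0'
```

```text
time: 4.58
eef_pos: [0.5688, -0.1115, 0.0461]
tcp_rot: [1.0, 0.026, -0.0, 0.001]
contact_force: [-1.0, -5.3, -3.4]
opening: 0.001
time: 4.82
eef_pos: [0.5689, -0.1114, 0.0461]
tcp_rot: [1.0, 0.026, 0.0, 0.003]
contact_force: [-0.2, -10.8, -3.0]
opening: 0.001
```

The stop is reached: the force rises to 10.8 N with no further motion. Now back off, lift, and go to the wedge post.

```bash
python3 -m crank '0 4 0 0 0 0; 0 12 0 0 0 0; 0 0 -45 0 0 0; 0 0 -50 0 0 0'
python3 - <<'E'
from h import *
plan(.441,-.350,.14,-.516,5)
im=optics.read_camera("top"); cv2.imwrite("pics/c1.png",cv2.resize(im[165:285,225:385,::-1],(800,600)))
E
```

```text
time: 5.32
eef_pos: [0.569, -0.1242, 0.1413]
tcp_rot: [1.0, 0.025, -0.001, -0.001]
contact_force: [1.3, -0.7, 0.5]
opening: 0.001
-27.9 43.8 0.2 -0.000 0.001 0.113 ;
-22.7 46.7 0.2 -0.000 0.001 0.113 ;
-17.3 49.0 0.2 -0.000 0.001 0.113 ;
-11.6 50.6 0.2 -0.000 0.001 0.113 ;
-5.9 51.6 0.2 -0.000 0.001 0.113 ;
```

View pics/c1.png

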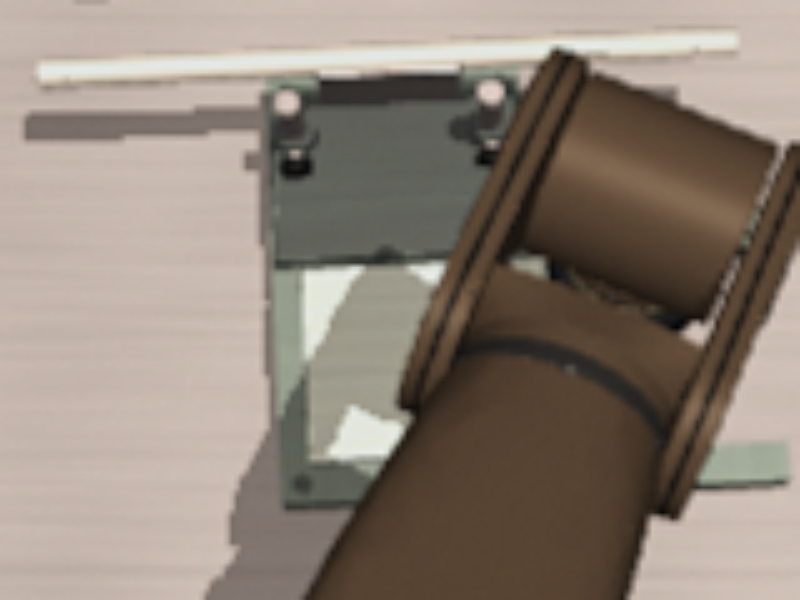

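Cover is shut: its left edge meets the pocket wall at about x=303 in the crop.

```bash
python3 -m crank '-28 44 0 0 0 0.113; -22.5 46.5 0 0 0 0.113; -17.5 49 0 0 0 0.113; -11.5 50.5 0 0 0 0.113; -6 51.5 0 0 0 0.113' 1 60
python3 -m crank '0 0 0 0 0 0; 0 0 0 0 0 0'
python3 - <<'E'
from h import *
plan(.441,-.350,.03,-.516,3)
E
```

```text
time: 6.0
eef_pos: [0.4412, -0.3516, 0.1416]
tcp_rot: [0.967, -0.256, 0.001, -0.0]
contact_force: [0.0, -0.9, -0.2]
opening: 1.003
time: 6.25
eef_pos: [0.442, -0.3498, 0.1412]
tcp_rot: [0.967, -0.254, 0.0, -0.0]
contact_force: [0.3, 0.2, 0.0]
opening: 1.0
-0.2 0.2 37.1 -0.000 0.000 0.001 ;
-0.3 0.2 37.1 -0.000 0.000 0.001 ;
-0.3 0.2 37.1 -0.000 0.000 0.001 ;
```

```bash
python3 -m crank '-1 0.5 37 0 0 0; 0 0 37 0 0 0; 0 0 37 0 0 0; 0 0 0 0 0 0'
python3 - <<'E'
from h import *
im=optics.read_camera("scene"); cv2.imwrite("pics/d1.png",cv2.resize(im[120:240,180:340,::-1],(800,600),interpolation=cv2.INTER_CUBIC))
im=optics.read_camera("top"); cv2.imwrite("pics/d2.png",cv2.resize(im[220:340,365:525,::-1],(800,600),interpolation=cv2.INTER_CUBIC))
E
```

```text
time: 6.75
eef_pos: [0.4396, -0.3464, 0.027]
tcp_rot: [0.967, -0.253, -0.003, -0.002]
contact_force: [-0.0, 0.0, -0.1]
opening: 1.002
```

View pics/d1.png

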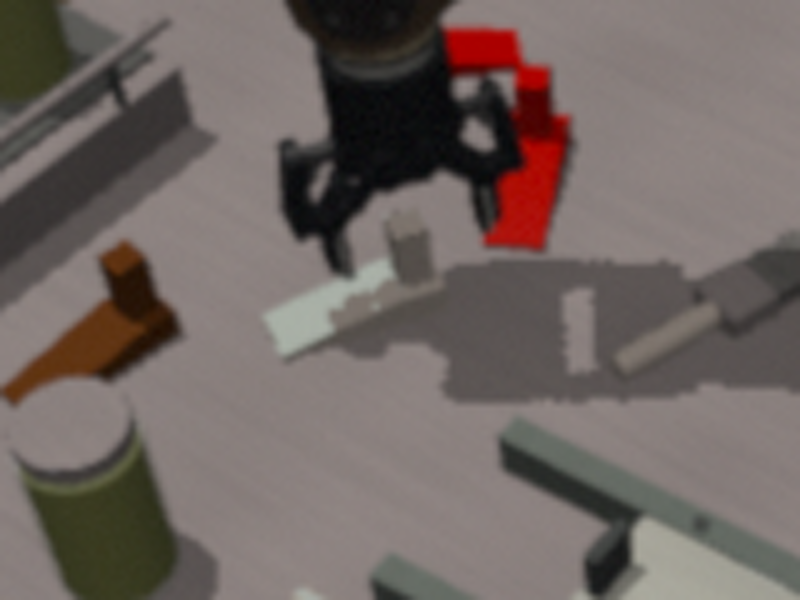

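View pics/d2.png

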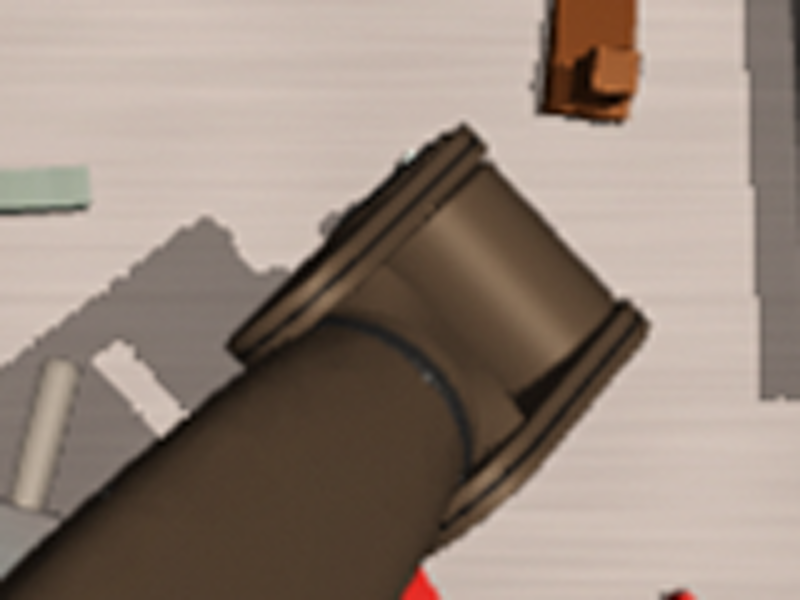

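The fingers straddle the post (post at (408,240) in the crop, fingertip midpoint about (415,245)). Closing the gripper.

```bash
python3 -m crank '0 0 0 0 0 0; 0 0 0 0 0 0; 0 0 0 0 0 0; 0 0 0 0 0 0; 0 0 0 0 0 0' -1 70
python3 -m crank '0 0 -15 0 0 0; 0 0 -30 0 0 0; 0 0 -40 0 0 0; 0 0 -25 0 0 0; 0 0 0 0 0 0'
python3 - <<'E'
from h import *
im=optics.read_camera("scene"); cv2.imwrite("pics/e1.png",cv2.resize(im[90:240,170:370,::-1],(800,600),interpolation=cv2.INTER_CUBIC))
E
```

```text
time: 7.48
eef_pos: [0.4413, -0.3507, 0.0311]
tcp_rot: [0.967, -0.254, 0.001, 0.0]
contact_force: [1.1, 0.6, 3.2]
opening: 0.249
time: 8.1
eef_pos: [0.4416, -0.351, 0.1429]
tcp_rot: [0.967, -0.254, 0.002, 0.001]
contact_force: [-0.5, -0.4, -1.8]
opening: 0.249
```

View pics/e1.png

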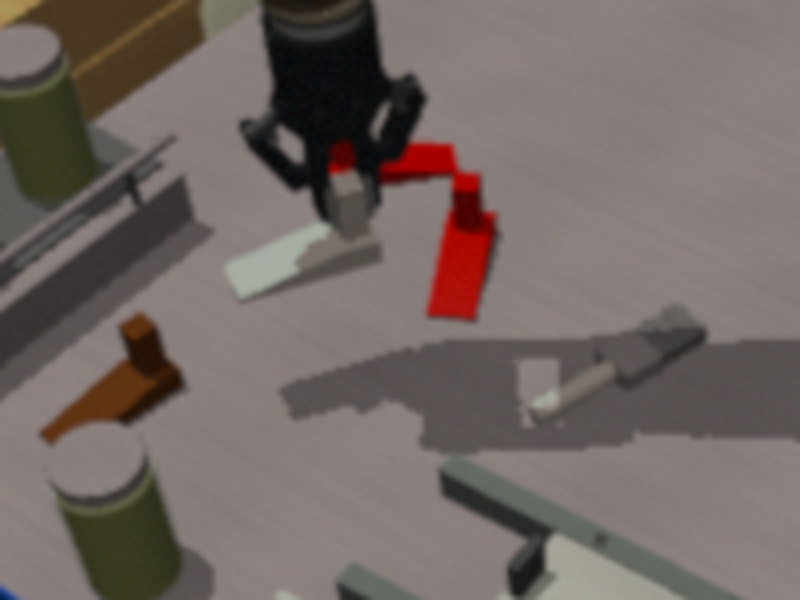

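The wedge is held level in the grip. Next I carry it over the cover.

Run:
```python
from h import *
s=[0.60149,-0.01933,0.05413,0];t=T(s,(-92,0,0));print(t); plan(t[0],t[1],.143,s[2],8)
```

```text
[np.float64(0.5096247497105526), np.float64(-0.024307528428566184), np.float64(0.0)]
-12.5 -39.7 -0.3 0.000 -0.000 -0.071 ;
-9.7 -40.5 -0.3 0.000 -0.000 -0.071 ;
-6.8 -41.1 -0.3 0.000 -0.000 -0.071 ;
-3.8 -41.4 -0.3 0.000 -0.000 -0.071 ;
-0.9 -41.6 -0.3 0.000 -0.000 -0.071 ;
2.1 -41.6 -0.3 0.000 -0.000 -0.071 ;
5.0 -41.3 -0.3 0.000 -0.000 -0.071 ;
7.9 -40.9 -0.3 0.000 -0.000 -0.071 ;
```

```bash
python3 -m crank '-12.5 -39.5 0 0 0 -0.071; -9.5 -40.5 0 0 0 -0.071; -7 -41 0 0 0 -0.071; -4 -41.5 0 0 0 -0.071; -1 -41.5 0 0 0 -0.071'
python3 -m crank '2 -41.5 0 0 0 -0.071; 5 -41.5 0 0 0 -0.071; 8 -41 0 0 0 -0.071; 0 0 0 0 0 0; 0 0 0 0 0 0'
python3 - <<'E'
from h import *
plan(.5096,-.0243,.066,.05413,1)
im=optics.read_camera("scene"); cv2.imwrite("pics/f1.png",cv2.resize(im[130:310,230:470,::-1],(800,600),interpolation=cv2.INTER_CUBIC))
im=optics.read_camera("top"); cv2.imwrite("pics/f2.png",cv2.resize(im[165:315,225:425,::-1],(800,600),interpolation=cv2.INTER_CUBIC))
E
```

```text
time: 8.78
eef_pos: [0.4821, -0.1445, 0.1379]
tcp_rot: [0.997, -0.078, -0.002, -0.001]
contact_force: [0.5, -0.3, -3.0]
opening: 0.25
time: 9.4
eef_pos: [0.5082, -0.0241, 0.1387]
tcp_rot: [1.0, 0.027, -0.002, -0.0]
contact_force: [-0.0, -1.0, -2.3]
opening: 0.248
1.6 0.3 72.7 -0.000 0.003 0.000 ;
```

View pics/f1.png

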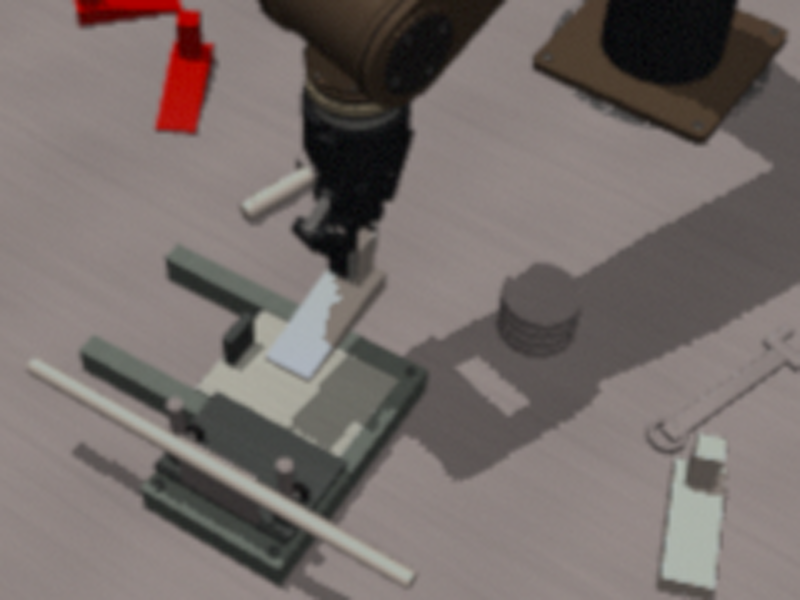

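View pics/f2.png

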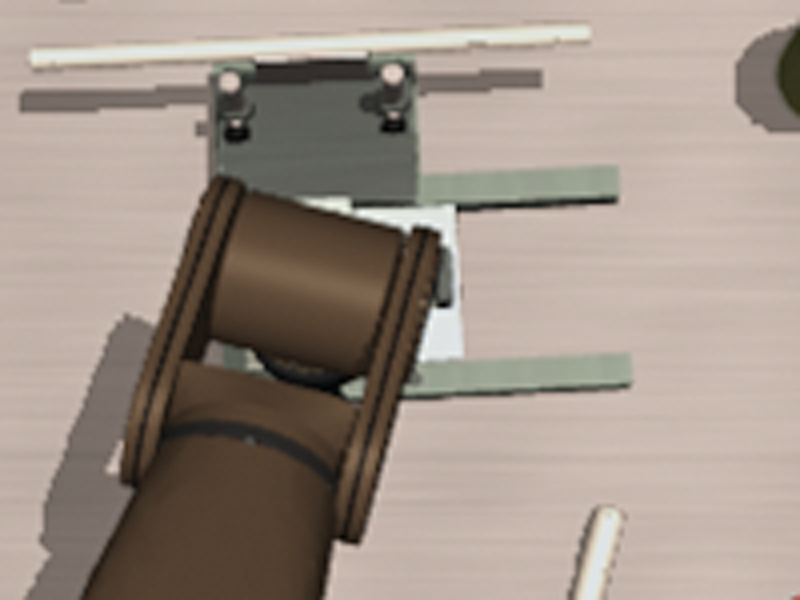

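Run:
```python
from h import *
s=readout.get_state();print(s['eef_pos'])
e=s['eef_pos'];b=e[2]-.031
st=[.60149,-.01933,.05413,0]
x=e[0]+.040*np.cos(.054);y=e[1]+.040*np.sin(.054)
for h in (0,-.005): print(proj('scene',[T([x,y,.05413,b+h],q) for q in((55,-20,4),(55,20,4))]),'obs 310.4,238 / 323,243.4')
```

```text
[ 0.50872694 -0.02494529  0.1394631 ]
[[308.04484388 235.84662817]
 [321.2793922  242.75726139]] obs 310.4,238 / 323,243.4
[[308.11016088 237.02975002]
 [321.29767724 243.93030082]] obs 310.4,238 / 323,243.4
```

```bash
python3 -m crank '0 0 30 0 0 0; 0 0 28 0 0 0; 0 0 12 0 0 0; 0 0 0 0 0 0'
python3 -m crank '0 0 3 0 0 0; 0 0 0 0 0 0'
python3 -m crank '0 0 2 0 0 0; 0 0 0 0 0 0'
```

```text
time: 10.0
eef_pos: [0.5087, -0.0247, 0.0696]
tcp_rot: [1.0, 0.026, -0.001, -0.0]
contact_force: [0.1, 0.2, -1.7]
opening: 0.25
time: 10.25
eef_pos: [0.51, -0.0244, 0.0682]
tcp_rot: [1.0, 0.027, 0.001, 0.0]
contact_force: [-0.7, -0.5, -2.2]
opening: 0.25
time: 10.5
eef_pos: [0.5094, -0.0241, 0.0655]
tcp_rot: [1.0, 0.027, 0.0, 0.0]
contact_force: [0.5, -0.4, -3.3]
opening: 0.247
```

```bash
python3 -m crank '0 0 2 0 0 0; 0 0 0 0 0 0'
python3 -m crank '0 0 1 0 0 0; 0 0 0 0 0 0'
python3 -m crank '0 0 1 0 0 0; 0 0 0 0 0 0'
```

```text
time: 10.75
eef_pos: [0.5092, -0.0241, 0.0631]
tcp_rot: [1.0, 0.027, -0.0, -0.0]
contact_force: [0.6, 0.0, -2.2]
opening: 0.246
time: 11.0
eef_pos: [0.5093, -0.0242, 0.0622]
tcp_rot: [1.0, 0.027, -0.0, -0.0]
contact_force: [-0.2, 1.0, -1.8]
opening: 0.249
time: 11.25
eef_pos: [0.5093, -0.0242, 0.0612]
tcp_rot: [1.0, 0.027, -0.0, -0.0]
contact_force: [-0.2, 0.4, -2.1]
opening: 0.249
```

```bash
python3 -m crank '0 0 1 0 0 0; 0 0 0 0 0 0'
python3 -m crank '0 0 1 0 0 0; 0 0 0 0 0 0'
```

```text
time: 11.5
eef_pos: [0.5094, -0.0242, 0.0611]
tcp_rot: [1.0, 0.027, -0.0, -0.0]
contact_force: [-2.3, -0.0, 5.2]
opening: 0.245
time: 11.75
eef_pos: [0.5095, -0.0242, 0.0611]
tcp_rot: [1.0, 0.027, -0.001, -0.0]
contact_force: [-6.2, 1.1, 11.5]
opening: 0.25
```

Contact came at z 0.061, as expected. I'll ease the down-pressure and slide forward.

```bash
python3 -m crank '0 0 -1 0 0 0; 6 0 0 0 0 0; 6 0 0 0 0 0; 6 0 0 0 0 0; 0 0 0 0 0 0'
python3 -m crank '3 0 0 0 0 0; 3 0 0 0 0 0; 2 0 0 0 0 0; 0 0 0 0 0 0'
python3 - <<'E'
from h import *
im=optics.read_camera("scene"); cv2.imwrite("pics/g1.png",cv2.resize(im[160:310,230:430,::-1],(800,600),interpolation=cv2.INTER_CUBIC))
E
```

```text
time: 12.38
eef_pos: [0.5281, -0.0235, 0.0611]
tcp_rot: [1.0, 0.027, 0.001, 0.0]
contact_force: [-0.9, 0.8, 5.3]
opening: 0.249
time: 12.88
eef_pos: [0.5351, -0.023, 0.0611]
tcp_rot: [1.0, 0.027, -0.001, 0.0]
contact_force: [-4.6, -1.1, 6.9]
opening: 0.249
```

View pics/g1.png

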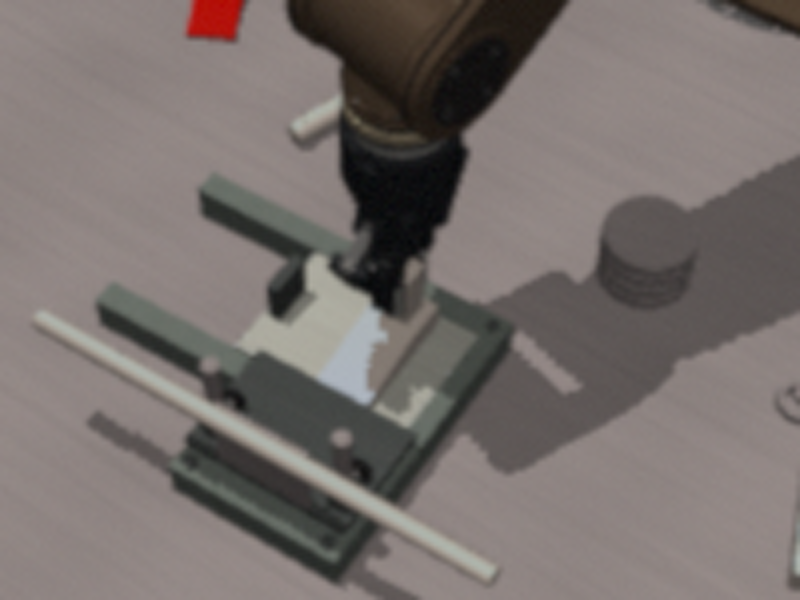

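The wedge lies flat, with its tip just gone under the foot at about (350,400). I keep pushing in small steps.

```bash
python3 -m crank '2 0 0 0 0 0; 2 0 0 0 0 0; 0 0 0 0 0 0'
python3 -m crank '2 0 0 0 0 0; 2 0 0 0 0 0; 0 0 0 0 0 0'
python3 -m crank '2 0 0 0 0 0; 2 0 0 0 0 0; 0 0 0 0 0 0'
```

```text
time: 13.3
eef_pos: [0.5381, -0.0228, 0.0611]
tcp_rot: [1.0, 0.027, -0.002, 0.0]
contact_force: [-9.2, -0.6, 10.2]
opening: 0.249
time: 13.68
eef_pos: [0.5401, -0.0227, 0.0613]
tcp_rot: [1.0, 0.028, -0.005, 0.0]
contact_force: [-17.3, -2.2, 16.2]
opening: 0.243
time: 14.05
eef_pos: [0.544, -0.0225, 0.0614]
tcp_rot: [1.0, 0.028, -0.005, 0.0]
contact_force: [-17.2, -1.3, 16.9]
opening: 0.249
```

```bash
python3 -m crank '2 0 -0.5 0 0 0; 2 0 0 0 0 0; 0 0 0 0 0 0'
python3 -m crank '2 0 0 0 0 0; 2 0 0 0 0 0; 0 0 0 0 0 0'
python3 -m crank '2 0 0 0 0 0; 2 0 0 0 0 0; 0 0 0 0 0 0'
```

```text
time: 14.42
eef_pos: [0.5479, -0.0222, 0.0614]
tcp_rot: [1.0, 0.028, -0.005, 0.0]
contact_force: [-15.6, -1.1, 14.9]
opening: 0.243
time: 14.8
eef_pos: [0.5518, -0.022, 0.0614]
tcp_rot: [1.0, 0.028, -0.005, 0.0]
contact_force: [-15.6, -1.8, 15.1]
opening: 0.248
time: 15.18
eef_pos: [0.5557, -0.0218, 0.0614]
tcp_rot: [1.0, 0.028, -0.006, 0.0]
contact_force: [-15.8, -1.0, 14.6]
opening: 0.242
```

Run:
```python
from h import *
im=optics.read_camera("scene"); cv2.imwrite("pics/g2.png",cv2.resize(im[160:310,230:430,::-1],(800,600),interpolation=cv2.INTER_CUBIC))
```

```text
(no output)
```

View pics/g2.png

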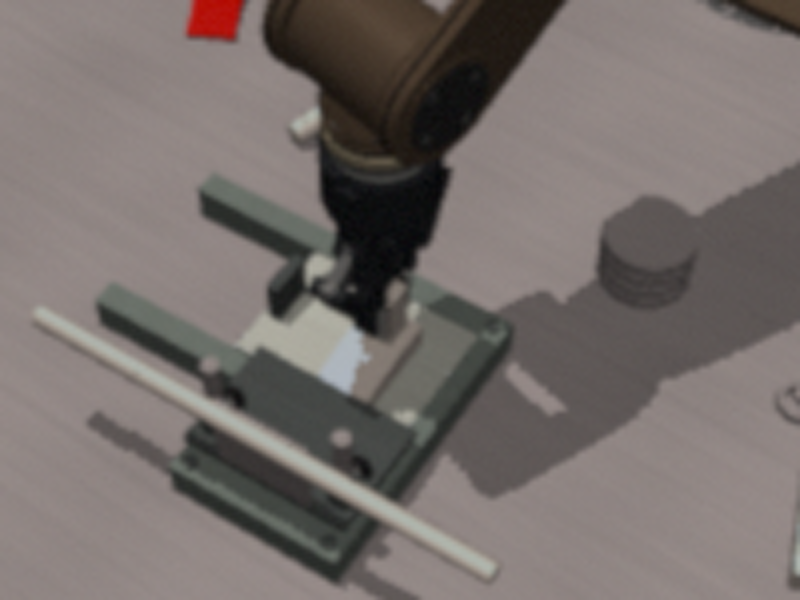

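```bash
python3 -m crank '2 0 0 0 0 0; 2 0 0 0 0 0; 2 0 -0.3 0 0 0; 0 0 0 0 0 0; 0 0 0 0 0 0'
python3 - <<'E'
from h import *
im=optics.read_camera("scene"); a=cv2.imread('pics/scene0.png')
cv2.imwrite("pics/h1.png",im[:,:,::-1])
t=optics.read_camera("top"); cv2.imwrite("pics/h2.png",t[:,:,::-1])
# rod vertical shift per column: rod edge gradient correlation, in scene
g0=cv2.cvtColor(a,cv2.COLOR_BGR2GRAY).astype(float);g1=cv2.cvtColor(im,cv2.COLOR_RGB2GRAY).astype(float)
for (x0,x1,y0,y1) in ((240,262,236,262),(322,352,280,306)):
    A=np.float32(g0[y0:y1,x0:x1]);B=np.float32(g1[y0:y1,x0:x1])
    m=np.eye(2,3,dtype=np.float32); print(cv2.findTransformECC(A,B,m,cv2.MOTION_TRANSLATION))
p=T([.60149,-.01933,.05413,0],(95,0,107)); q=list(p);q[2]+=.005; print(proj('scene',[p,q]))
st=[.60149,-.01933,.05413]; s=readout.get_state();e=s['eef_pos'];d=e[:2]-np.array(st[:2]);print('st',np.cos(.054)*d[0]+np.sin(.054)*d[1],-np.sin(.054)*d[0]+np.cos(.054)*d[1],s)
E
```

```text
time: 15.85
eef_pos: [0.5617, -0.0214, 0.0614]
tcp_rot: [1.0, 0.028, -0.005, 0.0]
contact_force: [-13.1, -1.8, 13.3]
opening: 0.244
(0.9863016743778744, array([[ 1.        ,  0.        ,  0.16748811],
       [ 0.        ,  1.        , -0.46028158]], dtype=float32))
(0.9439740310832153, array([[ 1.        ,  0.        , -0.00808787],
       [ 0.        ,  1.        , -0.90995413]], dtype=float32))
[[293.59001243 266.7206219 ]
 [293.46669712 265.58919975]]
st -0.03985449485643716 3.105720738434681e-05 {'time': 15.95, 'qpos': array([-0.21746222,  0.24902851,  1.96292725, -0.00327126,  0.93996343,
       -0.27076191]), 'dq': array([-0.00010067, -0.0010836 ,  0.00057622, -0.00094285, -0.00151554,
        0.00045266]), 'joint_efforts': array([ 1.19379278e+00, -2.88514996e+01, -2.61510050e+01,  8.70331451e-01,
       -3.11527848e+00, -1.32330536e-02]), 'eef_pos': array([ 0.56169192, -0.02145008,  0.06141316]), 'tcp_rot': array([ 9.99604364e-01,  2.76174866e-02, -5.32818925e-03,  2.88925616e-05]), 'contact_force': array([-14.72317617,  -2.33468125,  14.94806862]), 'wrist_torque': array([-0.32338381,  2.25230699, -0.00330299]), 'opening': 0.24609689266767756}
```

View pics/h1.png

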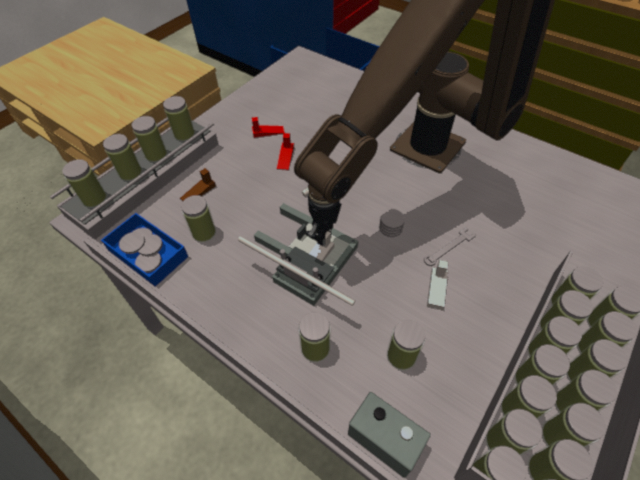

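View pics/h2.png

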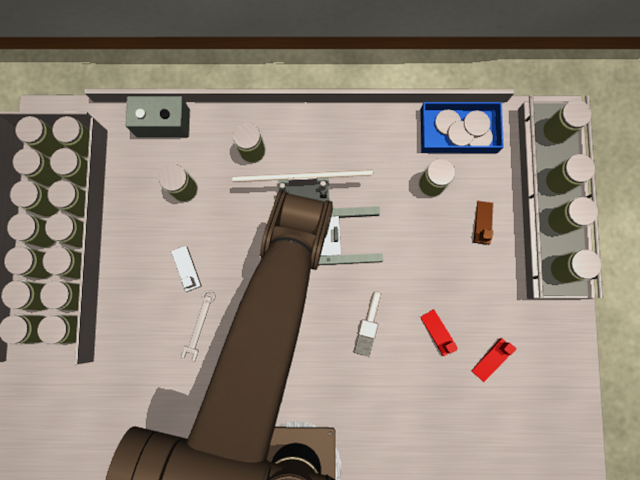

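Run:
```python
from h import *
a=cv2.imread('pics/scene0.png').astype(float).sum(2); fr=[cv2.imread('pics/h1.png').astype(float).sum(2)]+[optics.read_camera('scene').astype(float).sum(2) for _ in range(2)]
p0=proj('scene',T([.60149,-.01933,.05413,0],(95,165,103)))[0];print(p0)
from scipy.optimize import minimize_scalar
for name,b in zip('h1 n1 n2'.split(),fr):
  out=[]
  for c in list(range(246,272,1))+list(range(312,348)):
    r=int(241+(c-242)*(299-241)/(350-242)); ys=np.arange(r-7,r+8)
    f=lambda d: ((np.interp(ys+d,np.arange(480),b[:,c])-a[ys,c])**2).sum()
    g=np.arange(-3,1.5,.05); out.append((c,g[np.argmin([f(d) for d in g])]))
  o=np.array(out);L=o[:26,1];R_=o[26:,1];print(name,np.median(L),np.median(R_),np.percentile(o[:,1],[25,75]))
st=[.60149,-.01933,.05413,0]
for y in (130,-130):
  u=[proj('scene',T(st,(95,y,100+h)))[0] for h in(0,5)];print(y,u[1]-u[0],u[0])
```

```text
[352.33758113 300.4755456 ]
h1 -0.5500000000000087 -0.9500000000000073 [-0.95   -0.6125]
n1 -0.5750000000000086 -0.9500000000000073 [-0.95   -0.6125]
n2 -0.5500000000000087 -0.9500000000000073 [-0.95   -0.6125]
130 [ 0.050777   -1.06926152] [339.31609447 293.83841858]
-130 [-0.26749262 -1.15841155] [251.9003971 244.8142435]
```

```bash
python3 -m crank '1.5 0 0 0 0 0; 1.5 0 0 0 0 0; 0 0 0 0 0 0; 0 0 0 0 0 0; 0 0 0 0 0 0'
python3 - <<'E'
from h import *
a=cv2.imread('pics/scene0.png').astype(float).sum(2); im=optics.read_camera('scene');b=im.astype(float).sum(2)
for rng in (range(246,272),range(312,348)):
  o=[]
  for c in rng:
    r=int(241+(c-242)*58/108); ys=np.arange(r-7,r+8); g=np.arange(-3,1.5,.05)
    o.append(g[np.argmin([((np.interp(ys+d,np.arange(480),b[:,c])-a[ys,c])**2).sum() for d in g])])
  print(np.median(o))
cv2.imwrite("pics/i1.png",cv2.resize(im[195:315,230:390,::-1],(800,600),interpolation=cv2.INTER_CUBIC))
s=readout.get_state();print(s['time'],s['eef_pos'],s['tcp_rot'],s['contact_force'])
E
```

```text
time: 16.68
eef_pos: [0.5644, -0.0213, 0.0614]
tcp_rot: [1.0, 0.028, -0.006, 0.0]
contact_force: [-14.6, -1.6, 13.6]
opening: 0.247
-0.6250000000000084
-1.1000000000000068
16.725 [ 0.5644263  -0.02128576  0.06142589] [ 9.99600242e-01  2.76862271e-02 -5.72966281e-03  2.06236998e-05] [-14.03018727  -1.95030739  13.76689431]
```

View pics/i1.png

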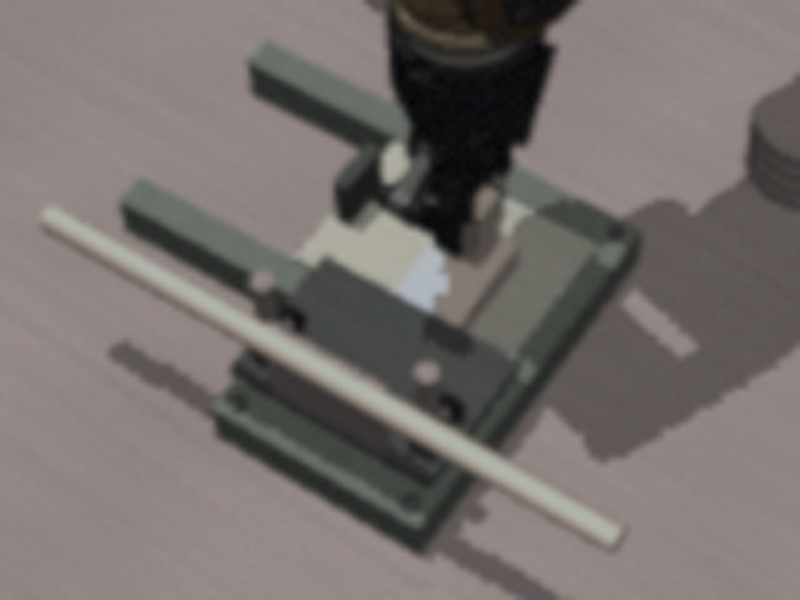

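The wedge is flat on the closed cover, the foot has risen and the fingers stand clear of it. Handing in.

```bash
python3 -c "
from plant import ctrl; print(ctrl.sign_off())"
```

```text
the job is handed in; nothing more can be done
None
```

I slid the cover shut, then gripped the white wedge by its post and set it flat on the cover. I pushed it thin end first under the foot. The job was handed in at about 16.7 s with the gripper still holding the wedge; sign-off gives no verdict.

- **Cover:** I pushed until it reached its stop (10.8 N with no further travel). The later pictures show it still shut.
- **Wedge:** It lies flat, with about 0.01 rad of tool tilt. Its base has risen 0.3 mm since it touched the cover. The gripper opening of about 0.25 matches the 22 mm post, and the push was steady at about 14 N.
- **Lift:** Two checks disagree. From the wedge's travel it is 5 to 5.5 mm. The guide rod's shift in the image gives about 5 mm at one end and about 3 mm at the other, but those are sub-pixel readings. All of them lie within the allowed 2 to 9 mm.
- **Heights:** Heights measured from the two views came out 2 to 8 mm below the stated ones. I used the stated heights, and contact with the cover came within 1 mm of where they predicted.
- **Everything else:** The jars, flat block, lids, spanner and brush looked unmoved in the last full pictures.

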